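# Turn the vial rack on the post and dock it

## Robot

A 7-joint arm with a two-finger parallel gripper is mounted at the origin on the work surface. World frame = base frame: x ahead of the robot, y to its left, z up, the work surface at z = 0. Lengths are in m, angles in degrees, forces in N, time in s.
With the tool pointing down it reaches from about 0.425 to 0.875 m from the base axis. Payload 4.7 kg.
Tool frame: the origin (TCP) lies midway between the tips of the shut fingers; the grasp point (between the pads) lies env.grip_point_offset behind it (env.grip_point_offset is the distance from the TCP to the grasp point, in m); z points along the fingers, y is the line along which they close (so a half turn about z gives the same grasp; the last joint's range is limited). The gripper opens to 87 mm and grips with 3 to 60 N. Pads are 19 mm wide; open, the fingers measure 117 mm over their backs; the gripper's body (75 mm by 190 mm) begins 51 mm behind the grasp point.
Start: joints at [65.896, 18.392, -4.016, 83.108, 1.295, 78.541, -3.26], TCP at [0.274, -0.59, 0.223] pointing down, gripper open.
Joint ranges: [-163.93, 163.93], [-17.29, 119.83], [-79.2, 71.16], [3.27, 140.29], [-89.18, 269.18], [5.43, 117.66], [-154.24, 154.24]. Speed limits (degrees/s): [147.25, 147.25, 180, 180, 180, 180, 180].

## Interface

Orientations are given as [roll, pitch, yaw] about the fixed x, y, z axes, in that order (R = Rz(yaw) Ry(pitch) Rx(roll)).
In Python, from cell import env gives the robot as it stands.
- The arm moves only by the shell command python3 -m creep 'ROWS' [FORCE]. ROWS is a JSON object of lists of equal length, an entry for each row: "translation": the shift along the tool's x, y, z in units of 0.08 m (1.0 is 0.08 m), a list of three; "turn": the turn, a rotation vector about the tool's x, y, z in units of 180 degrees (1.0 is 180 degrees), a list of three; "grip": the opening, from 0 (shut) to 1 (fully open). In form: {"translation": [[x, y, z], ...], "turn": [[ax, ay, az], ...], "grip": [grip, ...]}. A call has 1 to 5 rows; each row shifts and turns the commanded pose from where the row before left it, along the tool's axes as they then stand; what a row does not reach is not made up. A row lasts 1/8 s, in which the tool goes at most 62.5 mm and 10.7 degrees, less where a joint would pass 70% of its speed; a pose out of reach is approached as far as the arm can. A call with a number of a shift or a turn outside -1 to 1 is refused whole. A call with a gripper value outside its range is refused whole. The fingers move at their own pace and stop on an object; FORCE is the grip in N (left out, the last holds). Time passes only in rows, so rows that do not move let the fingers close. It gives the time, the measured TCP pose, the force, the opening and the grip force at its end, in the units of the state.
- env.get_obs(): the state, without advancing time (a new reading comes with each control period).
- env.read_camera(name): name is "side" or "top"; returns a dict with "frame" (384x512x3 uint8, red, green, blue), "z_map" (384x512 float32, m along the optical axis (not along the pixel's ray), 0 where there is no reading), "K" (3x3 intrinsics, pixels), "rvec" (rotation vector, rad) and "tvec" (3), from world to camera coordinates, as OpenCV has them. Camera axes: x right, y down, z forward; pixel columns grow to the right and rows downward; lengths in m; the calibration is good to about 2 mm. A picture is of the moment at which its call begins.
- env.sign_off(): hands the job in; it is judged then, once.
The state is a dict: "time_s": time; "qpos": joint angles; "joint_velocities": joint speeds; "effort": joint torques, N m; "tool_pos": TCP position; "tool_rot": TCP orientation; "force": force on the tool from outside, world axes, zero at the start; "wrist_torque": the same for the moment, N m; "grip_width": finger opening in m; "grasp_force": force on a finger pad.
Only numpy, scipy, OpenCV 4.12 (cv2) and the standard library are available. Lean on these libraries where they do the work, as an engineer would, in place of code of your own. Each camera call takes 0.05 s, during which the arm holds its last target. There are 200 camera calls.

## Task

The square vial rack stands sideways at the mouth of the loading dock. Without lifting it, push it against the corner post so that it swings round the post a quarter turn, its steel strip leading towards the stop, then slide it along the fence to the stop's buffer plate and press it home there with about 12 N for half a second, so that it is left flush with both fence and buffer, the plunger pushed in. The vials are glass: never force the rack against post, fence or buffer with more than 30 N, and leave everything else on the bench where it stands.

Things in the scene. Friction and masses are not known exactly. Their poses are not given: they have to be found in the camera images.
- rack: white square vial rack, 96 x 96 mm, 45 mm tall, 0.4 to 0.75 kg, standing loose on the dock: a plain block with smooth upright sides and nothing to grip, capped vials sunk in its top. Origin: centre of its underside; z up; its x axis points to the side with the wide margin that carries the steel strip. It slides with a friction of roughly 2 to 5 N.
- strip (a point): middle of the steel code strip on the rack's top, 76 mm long and 8 mm wide, 36 mm from the rack's centre along the rack's x axis
- dock: loading dock, a fixed grey metal plate 12 mm thick (top 12 mm above its origin). Frame: x runs along the fence towards the stop, y from the fence towards the free edge, z up; the fence's guiding face lies in y = 0. The plate spans x -200 to 220 mm, y -50 to 205 mm. The rack waits at x about -115 mm, y about 18 mm, short of the post, with its strip towards +y: it needs a quarter turn clockwise seen from above, which brings it beside the fence with the strip ahead
- post: fixed round steel corner post at the near end of the fence, 16 mm across, 40 mm tall above the plate; origin at the centre of its foot, in the dock frame at x -30, y -8 mm (its side is flush with the fence's face)
- fence: fixed straight fence, 25 mm tall above the plate, from x -20 to 150 mm of the dock frame, 12 mm thick, origin at the foot of the middle of its guiding face, which looks to the dock's +y
- stop: fixed end stop, 32 mm tall above the plate (dock y -40 to 110 mm), white reader box behind it (48 mm tall); origin at the foot of its face: dock x 156, y 0 mm, looking to -x. In front of it its rigid steel buffer plate, dock y 8 to 88 mm, 29 mm tall: the buffer's face, where the rack seats, is 3 to 21 mm ahead of the stop's face, set by hand, different each time and not measured: feel for it
- seat (a joint): docking plunger, a soft black pin 8 mm across in the middle of the buffer's face (dock y 48 mm, 16 mm above the plate): 0 = out, 4 mm proud of the buffer; 0.004 m = flush with it, as when the rack is fully home. Its spring gives under 1 N. The seated rack's centre is at dock x 87 to 105 mm, y 48 mm, its x axis along the dock's x
- vial_a: amber vial, 22 mm across, 44 mm tall, standing on the dock's free edge; leave it
- vial_b: second such vial on the dock's free edge; leave it
- amber_bottle: amber bottle, 90 mm wide, 200 mm tall; leave it
- beaker: glass beaker, 76 mm wide, 95 mm tall; leave it
- tip_box: closed tip box, 120 x 85 x 65 mm; leave it
- wash_bottle: white wash bottle, 68 mm wide, 160 mm tall; leave it
Mind the look-alikes: they are no part of the job. What is shaped like the rack but black or turquoise is not meant.

How it is judged (in metres and radians):
On the way, in this order (a step that is already met when the one before it is completed fails the run):
1. the rack swings round the post: it bears on the post with more than 0.5 N while it is between 0.5 and 1.1 rad from its final direction (contact force between rack and post above 0.5 N and angle between the x axis of rack and the x axis of dock, either way round between 0.5 and 1.1 rad), for 0.05 s.
2. the rack, turned with its strip ahead (within 0.08 rad), is pressed on the stop's buffer with more than 3 N for 0.2 s (contact force between rack and stop above 3 N and angle between the x axis of rack and the x axis of dock, either way round below 0.08 rad and x of strip in the frame of stop above -0.05 m), for 0.2 s.
At the end, for the whole second after the job is handed in: The rack rests flat on the dock with its strip towards the stop, against the buffer (docking plunger pushed in beyond 2.8 of its 4 mm) and against the fence (centre within 3 mm of 48 mm from it), its direction within 0.035 rad of the dock's, released and at rest (value of joint seat above 0.0028 m and x of rack in the frame of dock above 0.0845 m and y of rack in the frame of dock between 0.045 and 0.051 m and angle between the x axis of rack and the x axis of dock, either way round below 0.035 rad and x of strip in the frame of stop above -0.05 m and z of rack in the frame of dock below 0.015 m and angle between rack's own z axis and vertical below 0.05 rad and linear speed of rack below 0.01 m/s); the robot touches nothing.
It fails at once if the rack bears on the post, fence or stop (with its buffer) with more than 30 N (contact force between rack and post above 30 N or contact force between rack and fence above 30 N or contact force between rack and stop above 30 N).
It fails at once if the rack is lifted off the dock by more than 6 mm or tipped by more than 0.12 rad (z of rack in the frame of dock above 0.018 m or angle between rack's own z axis and vertical above 0.12 rad).
It fails at once if one of the other things on the bench is moved by more than 15 mm (distance of any of vial_a, vial_b, amber_bottle, beaker, tip_box, wash_bottle from where it was at the start of the episode above 0.015 m).
It also fails if it takes over 72 s, if anything falls off the work surface, if the arm or the gripper's body presses on something with over 40 N, if the wrist force passes 120 N, or if a joint passes its speed limit or range.

## Working session

There is one attempt and no reset: what is moved stays moved. The work goes in short steps, Python scripts to look and compute and a shell command to move; the robot and the scene stay as the last step left them, time stands still between calls to the robot, and variables do not carry over. Pictures are saved under pics/ and viewed, at most 10 in all, crops included, and the job is handed in when it is done.

```bash
ls; mkdir -p pics; python3 - <<'E'
from cell import env
import cv2,numpy as np
for n in ("side","top"):
    c=env.read_camera(n); cv2.imwrite(f"pics/{n}0.png",c["frame"][:,:,::-1]); np.savez(f"{n}0.npz",**c)
    R=cv2.Rodrigues(np.array(c["rvec"]))[0]; print(n,-R.T@np.array(c["tvec"]).ravel(),c["K"].tolist(),R[2])
print(env.get_obs(), env.grip_point_offset)
E
```

```text
pics
side [0.10073012 0.6678592  0.90797407] [[354.2989905256318, 0.0, 254.98056594880535], [0.0, 354.2989905256318, 192.01524368969177], [0.0, 0.0, 1.0]] [ 0.36476864 -0.5578238  -0.74550416]
top [0.31328442 0.02740009 1.33291581] [[371.5130225972332, 0.0, 248.55311542419236], [0.0, 371.5130225972332, 200.88137870262156], [0.0, 0.0, 1.0]] [ 0.16123648 -0.00945897 -0.98687047]
{'time_s': 0.1, 'qpos': array([65.89544139, 18.43262952, -4.01591211, 83.16787304,  1.29734952,
       78.53877281, -3.25962906]), 'joint_velocities': array([ 0.07033513, -0.08099423, -0.11463046, -0.18928142, -0.07762503,
        0.05729389,  0.02278355]), 'effort': array([-2.69969260e-04, -4.92570555e+01, -4.05662460e-01, -3.13398814e+01,
       -6.41150982e-02,  3.95710382e-02,  9.64681817e-05]), 'tool_pos': array([ 0.27354509, -0.58910897,  0.22159601]), 'tool_rot': array([-1.79906085e+02,  7.54900852e-03,  2.49153593e+01]), 'force': array([-0.12009304, -0.19161302,  0.29915956]), 'wrist_torque': array([-0.04514304,  0.01176303, -0.01628602]), 'grasp_force': 0.0, 'grip_width': 0.08724669752714964} 0.0187
```

View pics/top0.png

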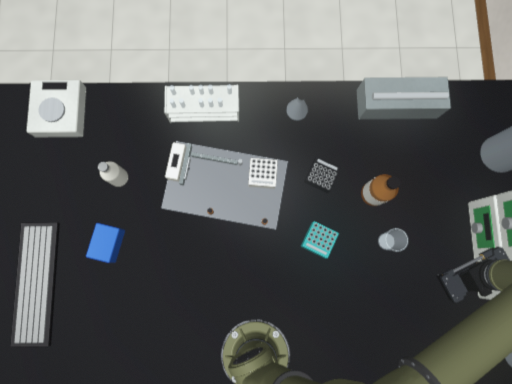

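View pics/side0.png

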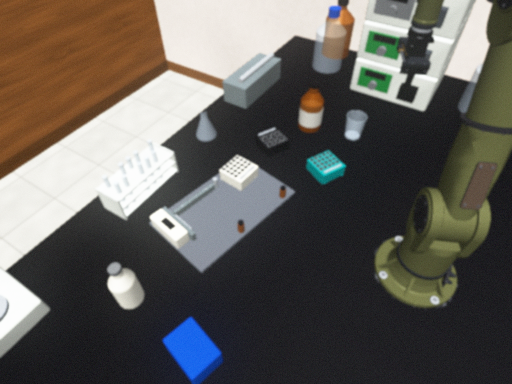

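The top view shows the plate, with corners near (177,142), (287,157), (278,228) and (163,210). The rack is at (263,172), the post at (240,161), the stop at (185,165) and the vials at (211,211) and (265,221). The side view agrees: rack at (238,172), fence running down to the stop at (172,226), and vials at (241,226) and (283,192).

```bash
cat > h.py <<'E'
import cv2,numpy as np
def cloud(c):
    R=cv2.Rodrigues(np.array(c["rvec"]))[0];t=np.array(c["tvec"]).ravel();K=np.array(c["K"])
    v,u=np.mgrid[0:384,0:512]; z=c["z_map"]
    P=np.stack([(u-K[0,2])/K[0,0]*z,(v-K[1,2])/K[1,1]*z,z],-1)
    return (P-t)@R
def ray(c,uv,h):
    R=cv2.Rodrigues(np.array(c["rvec"]))[0];t=np.array(c["tvec"]).ravel();K=np.array(c["K"])
    uv=np.atleast_2d(uv).astype(float)
    d=np.c_[uv,np.ones(len(uv))]@np.linalg.inv(K).T@R; o=-R.T@t
    return o+d*((h-o[2])/d[:,2])[:,None]
E
python3 - <<'E'
import cv2,numpy as np
from h import *
for n in ("top","side"):
    c=dict(np.load(n+"0.npz"));P=cloud(c);f=c["frame"].astype(int);ok=c["z_map"]>0
    br=f.sum(2);
    X,Y,Z=P[...,0],P[...,1],P[...,2]
    roi=ok&(X>.3)&(X<.9)&(Y>-.25)&(Y<.4)
    print(n,"table z",np.median(Z[roi&(br<90)&(Z<.03)]))
    m=(roi&(br>220)&(Z>.002)&(Z<.022)).astype(np.uint8)
    m=cv2.morphologyEx(m,cv2.MORPH_OPEN,np.ones((3,3)))
    k,l,s,_=cv2.connectedComponentsWithStats(m); i=1+np.argmax(s[1:,4]); q=l==i
    print("plate",s[i],np.median(Z[q]))
    r=cv2.minAreaRect(np.float32(ray(c,np.argwhere(q)[:,::-1],.012)[:,:2])); print(r,cv2.boxPoints(r).round(4).tolist())
    # rack: white, height 45-70
    w=(roi&(Z>.045)&(Z<.07)&(f.min(2)>140)&(Y<.14)).astype(np.uint8)
    k,l,s,_=cv2.connectedComponentsWithStats(w)
    for i in range(1,k):
        if s[i,4]>150:
            q=l==i; rr=cv2.minAreaRect(np.float32(P[q][:,:2])); print("white",s[i],np.median(Z[q]),rr)
            rr=cv2.minAreaRect(np.float32(ray(c,np.argwhere(q)[:,::-1],.057)[:,:2])); print("  ray",rr)
    for nm,mm in (("raised",roi&(Z>.03)&(Z<.09)),):
        k,l,s,cc=cv2.connectedComponentsWithStats(mm.astype(np.uint8))
        for i in range(1,k):
            if s[i,4]>12: q=l==i; print(nm,s[i],P[q].mean(0).round(3),P[q].min(0).round(3),P[q].max(0).round(3))
    b=(140,130,300,240) if n=="top" else (140,140,300,275)
    im=cv2.resize(c["frame"][b[1]:b[3],b[0]:b[2],::-1],None,fx=4,fy=4,interpolation=cv2.INTER_CUBIC); cv2.imwrite(f"pics/{n}z.png",im)
E
```

```text
top table z nan
plate [ 162  144  126   85 6137] 0.01132488520954643
((0.5933021306991577, 0.09977635741233826), (0.41954800486564636, 0.25674933195114136), 78.76937103271484) [[0.42649999260902405, -0.08100000023841858], [0.6783999800682068, -0.13099999725818634], [0.7601000070571899, 0.28049999475479126], [0.5081999897956848, 0.3305000066757202]]
white [248 158  30  29 660] 0.05653807846402448 ((0.6265155673027039, -0.03563842922449112), (0.09602535516023636, 0.09770727157592773), 84.6758804321289)
  ray ((0.6247368454933167, -0.03538503497838974), (0.09570926427841187, 0.09890870749950409), 84.66905212402344)
raised [165  95  74  24 900] [0.858 0.178 0.076] [0.832 0.049 0.033] [0.9   0.308 0.09 ]
raised [289  98  18  17 199] [ 0.867 -0.166  0.055] [ 0.847 -0.202  0.03 ] [ 0.899 -0.139  0.09 ]
raised [165 142  27  42 752] [0.666 0.263 0.052] [0.591 0.221 0.031] [0.738 0.308 0.067]
raised [191 152  52  12 189] [0.684 0.129 0.037] [0.662 0.037 0.031] [0.707 0.221 0.054]
raised [305 156  19  33 374] [ 0.622 -0.226  0.045] [ 0.568 -0.25   0.03 ] [ 0.685 -0.188  0.054]
raised [248 158  
[... 1336 characters left out ...]
.187  0.03 ] [ 0.9   -0.133  0.089]
raised [254 133  30  19 314] [ 0.62  -0.221  0.042] [ 0.568 -0.25   0.03 ] [ 0.687 -0.182  0.049]
raised [ 103  149   74   66 1308] [0.855 0.198 0.069] [0.832 0.05  0.03 ] [0.9   0.314 0.09 ]
raised [307 155  38  24 493] [ 0.385 -0.211  0.042] [ 0.324 -0.249  0.03 ] [ 0.449 -0.163  0.049]
raised [219 156  39  32 734] [ 0.62  -0.023  0.053] [ 0.573 -0.083  0.03 ] [0.679 0.022 0.063]
raised [ 149  178   68   68 1107] [0.664 0.248 0.049] [0.59  0.042 0.03 ] [0.737 0.312 0.064]
raised [279 186   7   9  52] [ 0.452 -0.031  0.046] [ 0.444 -0.044  0.032] [ 0.463 -0.024  0.059]
raised [237 220   7  10  57] [0.49  0.159 0.047] [0.481 0.146 0.031] [0.498 0.166 0.057]
  return _methods._mean(a, axis=axis, dtype=dtype,
  ret = ret.dtype.type(ret / rcount)
```

View pics/topz.png

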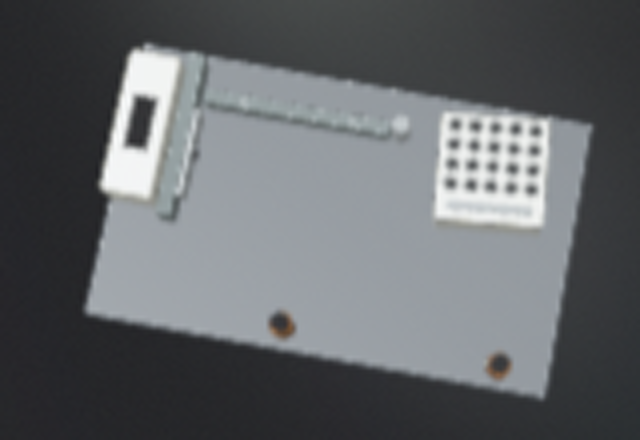

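View pics/sidez.png

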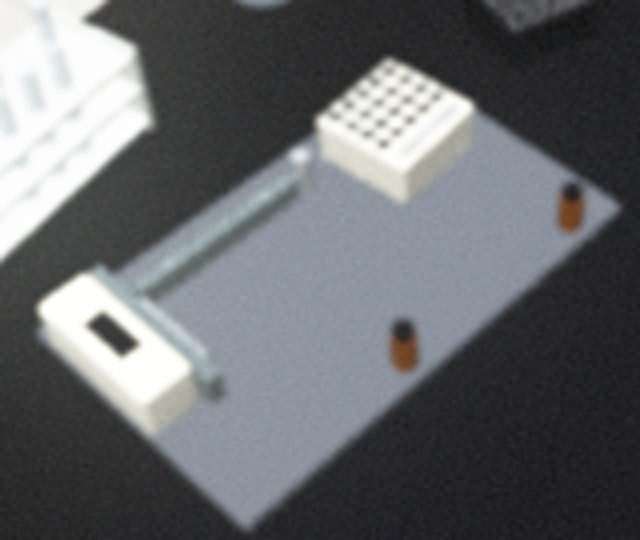

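The rack's strip faces down in the image (dock +y) and the rack sits about 6° off square. The post at px (240,161) is 30 mm ahead of it, and the path is clear. Next I'll check the post and work out the first moves.

```bash
cat >> h.py <<'E'
TH=np.deg2rad(78.87); EX=np.array([np.cos(TH),np.sin(TH)]); EY=np.array([-EX[1],EX[0]])
O=np.array([.5914,.1033])-.010*EX-.0775*EY
def dock(p): d=np.asarray(p)[...,:2]-O; return np.stack([d@EX,d@EY],-1)
def world(d): d=np.asarray(d); return O+d[...,:1]*EX+d[...,1:]*EY
E
python3 - <<'E'
from h import *
from scipy.spatial.transform import Rotation as Rt
from cell import env
for n,uv in (("top",(240.1,160.8)),("side",(140+301/4,140+155/4))):
    c=dict(np.load(n+"0.npz"));p=ray(c,[uv],.052)[0]; print(n,"post world",p,"dock",dock(p))
print("expect post",world([-.03,-.008]))
post=world([-.03,-.008]); a=np.deg2rad(84.7); u=np.array([np.cos(a),np.sin(a)]);t=np.array([-u[1],u[0]])
rack=np.array([.6242,-.0315]); d=rack-post; print("rack dock",dock(rack),"u,t",d@u,d@t)
g=rack-u*(.048+.0095+.020)-t*.005; print("start",g)
o=env.get_obs(); R=Rt.from_euler('z',84.7,degrees=True)*Rt.from_euler('x',180,degrees=True)
print("shift units after turn",R.inv().apply(np.r_[g,.28]-o["tool_pos"])/.08)
E
python3 -m creep '{"translation":[[0,0,-0.3],[0,0,-0.3],[0,0,0],[0,0,0],[0,0,0]],"turn":[[0,0,-0.0554],[0,0,-0.0554],[0,0,-0.0554],[0,0,-0.0554],[0,0,-0.0554]],"grip":[0,0,0,0,0]}' 20
```

```text
top post world [0.66728478 0.04346441 0.052     ] dock [-0.03406171 -0.00850792]
side post world [0.6648908  0.04758902 0.052     ] dock [-0.0304768  -0.00536277]
expect post [0.66757046 0.04754777]
rack dock [-0.11593307  0.01929569] u,t -0.08271597692781121 0.03588335153403647
start [ 0.6220199  -0.10913052]
shift units after turn [ 6.37644034  3.78311353 -0.73004983]
time_s: 0.72
tool_pos: [0.2736, -0.5893, 0.27]
tool_rot: [-180.0, -0.0, 75.1]
force: [-0.1, 0.4, -0.3]
grip_width: 0.045
grasp_force: 0.0
```

```bash

python3 -m creep '{"translation":[[0,0,0],[0.58,0.344,0],[0.58,0.344,0],[0.58,0.344,0],[0.58,0.344,0]],"turn":[[0,0,-0.0533],[0,0,0],[0,0,0],[0,0,0],[0,0,0]],"grip":[0,0,0,0,0]}'
python3 -m creep '{"translation":[[0.58,0.344,0],[0.58,0.344,0],[0.58,0.344,0],[0.58,0.344,0],[0.58,0.344,0]],"turn":[[0,0,0],[0,0,0],[0,0,0],[0,0,0],[0,0,0]],"grip":[0,0,0,0,0]}'
python3 -m creep '{"translation":[[0.58,0.344,0],[0.58,0.344,0],[0,0,0],[0,0,0]],"turn":[[0,0,0],[0,0,0],[0,0,0],[0,0,0]],"grip":[0,0,0,0]}'
```

```text
time_s: 1.35
tool_pos: [0.4022, -0.414, 0.2701]
tool_rot: [-180.0, -0.0, 84.4]
force: [0.9, -0.5, -0.1]
grip_width: 0.0016
grasp_force: 0.0
time_s: 1.98
tool_pos: [0.5618, -0.1969, 0.2702]
tool_rot: [-180.0, 0.0, 84.4]
force: [0.5, -0.1, -0.2]
grip_width: 0.0006
grasp_force: 0.0
time_s: 2.48
tool_pos: [0.6248, -0.1118, 0.2699]
tool_rot: [-179.9, 0.0, 84.4]
force: [-1.0, -0.6, -0.3]
grip_width: 0.0005
grasp_force: 0.0
```

```bash

python3 -m creep '{"translation":[[0,0.03,0.6],[0,0,0.6],[0,0,0.6],[0,0,0.6],[0,0,0.4]],"turn":[[0,0,0],[0,0,0],[0,0,0],[0,0,0],[0,0,0]],"grip":[0,0,0,0,0]}'
python3 -m creep '{"translation":[[0,0,0.2],[0,0,0],[0,0,0]],"turn":[[0,0,0],[0,0,0],[0,0,0]],"grip":[0,0,0]}'
python3 -m creep '{"translation":[[0.06,0,0],[0.06,0,0],[0.05,0,0]],"turn":[[0,0,0],[0,0,0],[0,0,0]],"grip":[0,0,0]}'
python3 - <<'E'
from h import *
from cell import env
c=env.read_camera("top");b=(190,130,310,220);cv2.imwrite("pics/t1.png",cv2.resize(c["frame"][b[1]:b[3],b[0]:b[2],::-1],None,fx=5,fy=5,interpolation=cv2.INTER_CUBIC))
E
```

```text
time_s: 3.1
tool_pos: [0.6253, -0.1144, 0.0439]
tool_rot: [-179.8, 0.1, 84.2]
force: [0.1, 0.1, 0.2]
grip_width: 0.0003
grasp_force: 0.0
time_s: 3.48
tool_pos: [0.6287, -0.1122, 0.0323]
tool_rot: [179.8, 0.0, 84.3]
force: [0.6, 0.6, 0.0]
grip_width: 0.0007
grasp_force: 0.0
time_s: 3.85
tool_pos: [0.6292, -0.0973, 0.031]
tool_rot: [180.0, 0.0, 84.4]
force: [0.3, -0.1, 0.4]
grip_width: 0.0006
grasp_force: 0.0
```

View pics/t1.png

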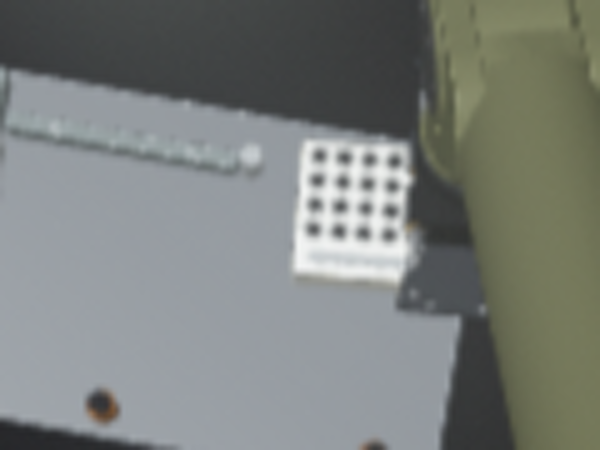

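The picture shows the rack upright at (352,208), the post ahead at (252,155), and the gripper behind the rack and clear of it. I shift slightly toward the strip and push.

```bash

python3 -m creep '{"translation":[[0.02,-0.1,0],[0.03,0,0],[0.03,0,0],[0.03,0,0],[0.03,0,0]],"turn":[[0,0,0],[0,0,0],[0,0,0],[0,0,0],[0,0,0]],"grip":[0,0,0,0,0]}'
python3 -m creep '{"translation":[[0.03,0,0],[0.03,0,0],[0.03,0,0],[0.03,0,0]],"turn":[[0,0,0],[0,0,0],[0,0,0],[0,0,0]],"grip":[0,0,0,0]}'
python3 -m creep '{"translation":[[0.03,0,0],[0.03,0,0],[0.03,0,0],[0.03,0,0]],"turn":[[0,0,0],[0,0,0],[0,0,0],[0,0,0]],"grip":[0,0,0,0]}'
```

```text
time_s: 4.53
tool_pos: [0.622, -0.0869, 0.0304]
tool_rot: [-180.0, 0.0, 84.3]
force: [-0.6, -3.1, -1.6]
grip_width: 0.0007
grasp_force: 1.8
time_s: 5.03
tool_pos: [0.6229, -0.0761, 0.0304]
tool_rot: [-180.0, -0.0, 84.4]
force: [0.0, -2.1, -1.4]
grip_width: 0.0005
grasp_force: 1.4
time_s: 5.52
tool_pos: [0.6239, -0.0668, 0.0305]
tool_rot: [-180.0, 0.0, 84.4]
force: [-0.1, -3.0, -1.8]
grip_width: 0.0007
grasp_force: 1.3
```

```bash

cat > rk.py <<'E'
from h import *
from cell import env
def rack(n="top"):
    c=env.read_camera(n);P=cloud(c);f=c["frame"].astype(int);X,Y,Z=P[...,0],P[...,1],P[...,2]
    D=dock(P)
    w=((c["z_map"]>0)&(Z>.046)&(Z<.068)&(f.min(2)>130)&(D[...,0]>-.19)&(D[...,0]<.165)&(D[...,1]>-.06)&(D[...,1]<.16)).astype(np.uint8)
    if n=="top":w&=~((D[...,0]>.158)).astype(np.uint8)
    w=cv2.morphologyEx(w,cv2.MORPH_CLOSE,np.ones((3,3),np.uint8))
    k,l,s,_=cv2.connectedComponentsWithStats(w); i=1+np.argmax(s[1:,4]);q=l==i
    r=cv2.minAreaRect(np.float32(P[q][:,:2])); return dock(r[0]).round(4),np.round(r[1],4),round(r[2]-78.87,2),s[i,4]
def tool():
    o=env.get_obs();return o["time_s"],dock(o["tool_pos"]).round(4),(o["tool_rot"][2]-78.87).round(1),o["force"].round(1)
if __name__=="__main__":
    print("top",*rack("top"));print("side",*rack("side"));print("tool",*tool())
E
python3 -m creep '{"translation":[[0.03,0,0],[0.03,0,0]],"turn":[[0,0,0],[0,0,0]],"grip":[0,0]}'
python3 rk.py
python3 -m creep '{"translation":[[0.03,0,0],[0.03,0,0]],"turn":[[0,0,0],[0,0,0]],"grip":[0,0]}'
python3 rk.py
```

```text
time_s: 5.78
tool_pos: [0.6237, -0.0651, 0.0305]
tool_rot: [-179.9, 0.2, 84.3]
force: [-2.9, -9.2, -0.6]
grip_width: 0.0001
grasp_force: 4.8
top [-0.0976  0.1503] [0.0819 0.3721] 10.57 562
side [0.1642 0.3042] [0.1368 0.9491] -41.18 664
tool 5.875 [-0.1491  0.0133] 5.4 [-2.9 -7.7 -0.1]
time_s: 6.12
tool_pos: [0.6233, -0.0649, 0.0305]
tool_rot: [-179.9, 0.5, 84.1]
force: [-4.3, -16.0, 2.1]
grip_width: 0.0003
grasp_force: 8.1
top [-0.0963  0.151 ] [0.0819 0.3715] 10.09 551
side [0.1677 0.3029] [0.1367 0.9462] -41.69 670
tool 6.225 [-0.1489  0.0137] 5.3 [ -4.4 -12.4   1.2]
```

```bash
sed -i 's/q=l==i$/q=(l==i)\&(Z>.046)\&(Z<.068)/' rk.py
python3 -m creep '{"translation":[[0.022,-0.0745,0],[0.022,-0.0745,0],[0.022,-0.0745,0]],"turn":[[0,0,0.01667],[0,0,0.01667],[0,0,0.01667]],"grip":[0,0,0]}'
python3 rk.py
python3 -m creep '{"translation":[[0.0235,-0.0745,0],[0.0235,-0.0745,0]],"turn":[[0,0,0.01667],[0,0,0.01667]],"grip":[0,0]}'
python3 rk.py
```

```text
time_s: 6.6
tool_pos: [0.6063, -0.0559, 0.0305]
tool_rot: [-179.9, 0.4, 75.0]
force: [-3.7, -12.2, 1.3]
grip_width: 0.0006
grasp_force: 6.2
top [-0.0663  0.0259] [0.0769 0.104 ] 3.68 523
side [-0.0768  0.0291] [0.1167 0.0986] -4.32 669
tool 6.7 [-0.143  0.033] -3.8 [ -6.1 -12.4   3.1]
time_s: 6.95
tool_pos: [0.5957, -0.0483, 0.0305]
tool_rot: [-179.9, 0.4, 69.0]
force: [-4.9, -11.0, 2.0]
grip_width: 0.0004
grasp_force: 6.0
top [-0.0613  0.0292] [0.0711 0.1055] 0.4 493
side [-0.0716  0.0331] [0.1172 0.0995] -10.95 675
tool 7.05 [-0.1375  0.0449] -9.7 [ -6.4 -10.4   2.7]
```

```bash

python3 -m creep '{"translation":[[0.0235,-0.0745,0],[0.0235,-0.0745,0],[0.0235,-0.0745,0],[0.0235,-0.0745,0]],"turn":[[0,0,0.01667],[0,0,0.01667],[0,0,0.01667],[0,0,0.01667]],"grip":[0,0,0,0]}'
python3 rk.py
python3 -m creep '{"translation":[[0.0235,-0.0745,0],[0.0235,-0.0745,0],[0.0235,-0.0745,0],[0.0235,-0.0745,0]],"turn":[[0,0,0.01667],[0,0,0.01667],[0,0,0.01667],[0,0,0.01667]],"grip":[0,0,0,0]}'
python3 rk.py
```

```text
time_s: 7.55
tool_pos: [0.5771, -0.0298, 0.0304]
tool_rot: [-179.9, 0.4, 57.1]
force: [-5.0, -9.1, 2.2]
grip_width: 0.0005
grasp_force: 5.2
top [-0.05    0.0331] [0.0706 0.1043] -13.46 389
side [-0.0587  0.0378] [0.1124 0.1021] -27.43 648
tool 7.65 [-0.1227  0.0667] -21.7 [-7.6 -8.9  3.2]
time_s: 8.15
tool_pos: [0.5628, -0.0075, 0.0304]
tool_rot: [-180.0, 0.3, 45.2]
force: [-4.0, -6.5, 1.7]
grip_width: 0.0003
grasp_force: 3.7
top [-0.0374  0.0502] [0.0703 0.0639] -40.25 224
side [-0.0429  0.0438] [0.0892 0.1107] -27.2 569
tool 8.25 [-0.1033  0.0849] -33.6 [-6.4 -5.7  2.5]
```

```bash

python3 -m creep '{"translation":[[0.028,-0.0745,0],[0.028,-0.0745,0],[0.028,-0.0745,0],[0.028,-0.0745,0]],"turn":[[0,0,0.01667],[0,0,0.01667],[0,0,0.01667],[0,0,0.01667]],"grip":[0,0,0,0]}'
python3 - <<'E'
from rk import *
print(tool())
c=env.read_camera("side");b=(140,130,300,260);cv2.imwrite("pics/s2.png",cv2.resize(c["frame"][b[1]:b[3],b[0]:b[2],::-1],None,fx=4,fy=4,interpolation=cv2.INTER_CUBIC))
E
```

```text
time_s: 8.75
tool_pos: [0.5539, 0.0172, 0.0304]
tool_rot: [-180.0, 0.3, 33.2]
force: [-3.7, -5.6, 1.8]
grip_width: 0.0004
grasp_force: 3.3
(8.75, array([-0.0817,  0.0977]), np.float64(-45.7), array([-3.7, -5.6,  1.8]))
```

View pics/s2.png

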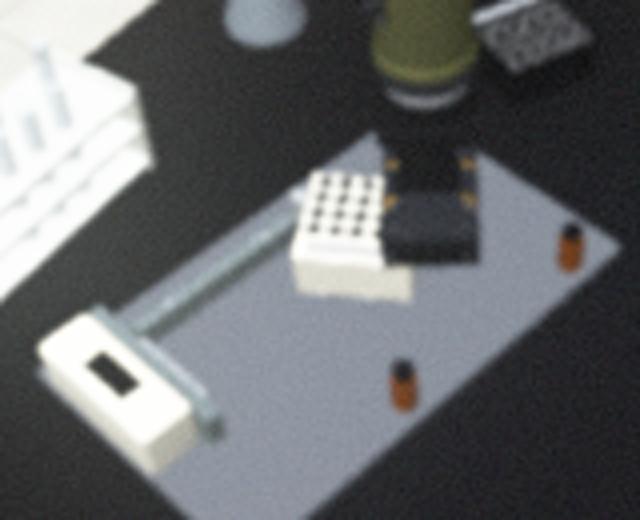

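The rack is at about 45°, with its face on the post (300,195) and its strip edge swinging toward the stop. The vials at (403,385) and (570,245) are untouched. Continuing.

```bash

python3 -m creep '{"translation":[[0.028,-0.0745,0],[0.028,-0.0745,0],[0.028,-0.0745,0],[0.028,-0.0745,0]],"turn":[[0,0,0.01667],[0,0,0.01667],[0,0,0.01667],[0,0,0.01667]],"grip":[0,0,0,0]}'
python3 -m creep '{"translation":[[0.028,-0.0745,0],[0.028,-0.0745,0],[0.028,-0.0745,0],[0.028,-0.0745,0]],"turn":[[0,0,0.01667],[0,0,0.01667],[0,0,0.01667],[0,0,0.01667]],"grip":[0,0,0,0]}'
python3 rk.py
```

```text
time_s: 9.3
tool_pos: [0.5505, 0.0436, 0.0304]
tool_rot: [-180.0, 0.2, 21.2]
force: [-3.8, -4.3, 0.8]
grip_width: 0.0005
grasp_force: 2.2
time_s: 9.8
tool_pos: [0.5525, 0.07, 0.0304]
tool_rot: [-180.0, 0.2, 9.3]
force: [-2.2, -1.7, -0.2]
grip_width: 0.0006
grasp_force: 1.4
top [0.1543 0.0553] [0.008  0.0016] -52.48 3
side [-0.0103  0.0177] [0.0466 0.1002] -67.47 221
tool 9.9 [-0.0289  0.1093] -69.4 [-3.2  2.4  0.2]
```

```bash

python3 -m creep '{"translation":[[0.035,-0.0745,0],[0.035,-0.0745,0],[0.035,-0.0745,0],[0.035,-0.0745,0]],"turn":[[0,0,0.01667],[0,0,0.01667],[0,0,0.01667],[0,0,0.01667]],"grip":[0,0,0,0]}'
python3 -m creep '{"translation":[[0.035,-0.0745,0],[0.035,-0.0745,0],[0.03,-0.06,0]],"turn":[[0,0,0.01667],[0,0,0.01667],[0,0,0.015]],"grip":[0,0,0]}'
python3 - <<'E'
from rk import *
print(tool())
c=env.read_camera("side");b=(140,130,300,260);cv2.imwrite("pics/s3.png",cv2.resize(c["frame"][b[1]:b[3],b[0]:b[2],::-1],None,fx=4,fy=4,interpolation=cv2.INTER_CUBIC))
E
```

```text
time_s: 10.4
tool_pos: [0.5596, 0.0932, 0.0298]
tool_rot: [179.9, 0.4, -2.7]
force: [-9.1, -3.4, 2.0]
grip_width: 0.0005
grasp_force: 4.1
time_s: 10.78
tool_pos: [0.5626, 0.1067, 0.0276]
tool_rot: [179.4, 1.2, -11.5]
force: [-24.5, -9.2, 10.2]
grip_width: 0.0004
grasp_force: 11.1
(10.775, array([0.0077, 0.1064]), np.float64(-90.3), array([-24.5,  -9.2,  10.2]))
```

View pics/s3.png

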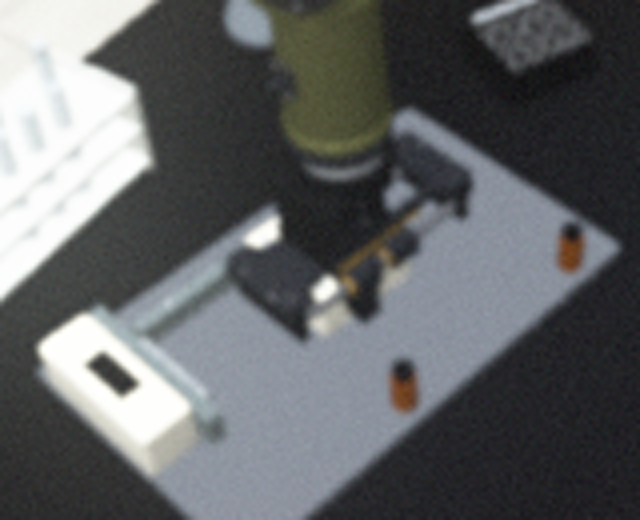

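The rack is now square against the fence under the gripper, at about (330,270). The press reads 24 N, so I back off at once and lift clear to look.

```bash

python3 -m creep '{"translation":[[-0.1,0,0],[-0.15,0,0],[-0.15,0,0],[0,0,0]],"turn":[[0,0,0],[0,0,0],[0,0,0],[0,0,0]],"grip":[0,0,0,0]}'
python3 -m creep '{"translation":[[-0.3,0.3,-0.5],[0,0.5,-0.5],[0,0.5,-0.5],[0,0.5,-0.2],[0,0,0]],"turn":[[0,0,0],[0,0,0],[0,0,0],[0,0,0],[0,0,0]],"grip":[0,0,0,0,0]}'
python3 rk.py
```

```text
time_s: 11.32
tool_pos: [0.5408, 0.1167, 0.031]
tool_rot: [-180.0, -0.0, -11.3]
force: [-0.1, 0.5, -0.4]
grip_width: 0.0002
grasp_force: 0.0
time_s: 11.95
tool_pos: [0.4906, -0.0245, 0.1687]
tool_rot: [179.9, -0.3, -11.7]
force: [0.4, 0.2, -0.2]
grip_width: 0.0001
grasp_force: 0.0
top [-0.0103  0.0399] [0.0959 0.1121] -1.58 672
side [-0.0059  0.0412] [0.0972 0.1149] -2.69 728
tool 12.05 [-0.131   0.1533] -90.3 [-0.3  1.1 -0.4]
```

The rack's centre is at about (-8, 48) mm in the dock frame (the rectangle includes the post top) and it is square with the fence. Next I position the tool behind its trailing face.

```bash

python3 -m creep '{"translation":[[0.6,-0.2,0],[0.6,-0.25,0],[0.11,0,0.3],[0,0,0.6],[0,0,0.6]],"turn":[[0,0,0],[0,0,0],[0,0,0],[0,0,0],[0,0,0]],"grip":[0,0,0,0,0]}'
python3 -m creep '{"translation":[[0,0,0.22],[0,0,0],[0,0,0]],"turn":[[0,0,0],[0,0,0],[0,0,0]],"grip":[0,0,0]}'
python3 rk.py
```

```text
time_s: 12.68
tool_pos: [0.5994, -0.0036, 0.0444]
tool_rot: [-179.9, 0.0, -11.2]
force: [0.4, -0.7, -0.8]
grip_width: 0.0003
grasp_force: 0.0
time_s: 13.05
tool_pos: [0.6009, -0.0054, 0.0309]
tool_rot: [-180.0, -0.2, -11.3]
force: [-0.1, 0.9, -0.5]
grip_width: 0.0006
grasp_force: 0.0
top [-0.0099  0.0474] [0.0957 0.0953] -2.07 397
side [-0.0065  0.0405] [0.0991 0.1159] -1.97 665
tool 13.15 [-0.0952  0.0471] -90.2 [0.4 0.3 0.7]
```

```bash

python3 -m creep '{"translation":[[0,-0.06,0],[0,-0.06,0],[0,-0.06,0],[0,-0.06,0],[0,-0.06,0]],"turn":[[0,0,0],[0,0,0],[0,0,0],[0,0,0],[0,0,0]],"grip":[0,0,0,0,0]}'
python3 -m creep '{"translation":[[0,-0.06,0],[0,-0.06,0],[0,-0.06,0],[0,-0.06,0],[0,-0.06,0]],"turn":[[0,0,0],[0,0,0],[0,0,0],[0,0,0],[0,0,0]],"grip":[0,0,0,0,0]}'
python3 rk.py
python3 -m creep '{"translation":[[0,-0.06,0],[0,-0.06,0],[0,-0.06,0],[0,-0.06,0],[0,-0.06,0]],"turn":[[0,0,0],[0,0,0],[0,0,0],[0,0,0],[0,0,0]],"grip":[0,0,0,0,0]}'
python3 rk.py
```

```text
time_s: 13.78
tool_pos: [0.604, 0.018, 0.0289]
tool_rot: [180.0, 0.0, -11.3]
force: [0.6, -0.4, 0.2]
grip_width: 0.0005
grasp_force: 0.0
time_s: 14.4
tool_pos: [0.6086, 0.0413, 0.0288]
tool_rot: [180.0, 0.0, -11.4]
force: [-0.8, -3.5, -0.9]
grip_width: 0.0003
grasp_force: 1.9
top [0.0155 0.0768] [0.0887 0.0397] -0.45 210
side [0.0127 0.0507] [0.1037 0.0995] -2.31 601
tool 14.5 [-0.0463  0.0488] -90.2 [-0.4 -1.2 -0.4]
time_s: 15.12
tool_pos: [0.6133, 0.0651, 0.0288]
tool_rot: [180.0, 0.0, -11.3]
force: [-0.2, -4.1, -1.3]
grip_width: 0.0007
grasp_force: 1.5
top [0.0415 0.0759] [0.0822 0.0421] -0.46 202
side [0.0371 0.0511] [0.1033 0.0968] -0.71 620
tool 15.225 [-0.0222  0.0487] -90.2 [-0.7 -1.7 -0.8]
```

```bash

python3 -m creep '{"translation":[[0,-0.06,0],[0,-0.06,0],[0,-0.06,0],[0,-0.06,0]],"turn":[[0,0,0],[0,0,0],[0,0,0],[0,0,0]],"grip":[0,0,0,0]}'
python3 -m creep '{"translation":[[0,-0.06,0],[0,-0.06,0],[0,-0.05,0],[0,-0.03,0]],"turn":[[0,0,0],[0,0,0],[0,0,0],[0,0,0]],"grip":[0,0,0,0]}'
python3 rk.py
python3 -m creep '{"translation":[[0,-0.02,0],[0,-0.02,0],[0,-0.02,0]],"turn":[[0,0,0],[0,0,0],[0,0,0]],"grip":[0,0,0]}'
python3 rk.py
```

```text
time_s: 15.72
tool_pos: [0.6172, 0.0837, 0.029]
tool_rot: [180.0, -0.0, -11.4]
force: [-1.0, -4.0, -0.6]
grip_width: 0.0
grasp_force: 1.9
time_s: 16.23
tool_pos: [0.6204, 0.0995, 0.029]
tool_rot: [180.0, -0.0, -11.3]
force: [-0.9, -3.5, -0.1]
grip_width: 0.0005
grasp_force: 2.1
top [0.0778 0.076 ] [0.0765 0.0417] -0.56 176
side [0.0714 0.0512] [0.1018 0.0989] -0.29 652
tool 16.325 [0.0121 0.0483] -90.2 [-1.  -2.5 -0.1]
time_s: 16.7
tool_pos: [0.6213, 0.1037, 0.0289]
tool_rot: [180.0, -0.0, -11.4]
force: [-0.4, -4.8, 0.1]
grip_width: 0.0005
grasp_force: 2.1
top [0.0839 0.0763] [0.0754 0.0401] -0.21 168
side [0.0765 0.0514] [0.1023 0.0979] -1.47 652
tool 16.8 [0.0167 0.0483] -90.2 [ 0.1 -3.5  0.2]
```

```bash

for i in 1; do python3 -m creep '{"translation":[[0,-0.02,0],[0,-0.02,0],[0,-0.02,0]],"turn":[[0,0,0],[0,0,0],[0,0,0]],"grip":[0,0,0]}' | grep -E "tool_pos|force:"; done
python3 -m creep '{"translation":[[0,-0.02,0],[0,-0.02,0]],"turn":[[0,0,0],[0,0,0]],"grip":[0,0]}' | grep -E "tool_pos|force:"
```

```text
tool_pos: [0.6222, 0.1087, 0.0289]
force: [-0.4, -4.9, 0.4]
grasp_force: 2.2
tool_pos: [0.6229, 0.1118, 0.029]
force: [-0.6, -4.1, 0.4]
grasp_force: 2.2
```

```bash

python3 -m creep '{"translation":[[0,-0.02,0],[0,-0.02,0]],"turn":[[0,0,0],[0,0,0]],"grip":[0,0]}' | grep -E "tool_pos|force:"
```

```text
tool_pos: [0.6235, 0.1149, 0.0289]
force: [-0.4, -4.8, 0.0]
grasp_force: 2.2
```

```bash

python3 -m creep '{"translation":[[0,-0.02,0],[0,-0.02,0]],"turn":[[0,0,0],[0,0,0]],"grip":[0,0]}' | grep -E "tool_pos|force:"
```

```text
tool_pos: [0.6241, 0.1181, 0.0289]
force: [-0.9, -4.1, 0.9]
grasp_force: 2.3
```

```bash

python3 -m creep '{"translation":[[0,-0.02,0],[0,-0.02,0]],"turn":[[0,0,0],[0,0,0]],"grip":[0,0]}' | grep -E "tool_pos|force:"
```

```text
tool_pos: [0.6248, 0.1212, 0.0289]
force: [-0.7, -4.7, 0.8]
grasp_force: 2.3
```

```bash

python3 -m creep '{"translation":[[0,-0.02,0],[0,-0.02,0]],"turn":[[0,0,0],[0,0,0]],"grip":[0,0]}' | grep -E "tool_pos|force:"
```

```text
tool_pos: [0.6254, 0.1243, 0.0289]
force: [-0.5, -4.0, 0.6]
grasp_force: 2.3
```

```bash

python3 -m creep '{"translation":[[0,-0.02,0],[0,-0.02,0]],"turn":[[0,0,0],[0,0,0]],"grip":[0,0]}' | grep -E "tool_pos|force:"
```

```text
tool_pos: [0.626, 0.1273, 0.0289]
force: [-1.0, -4.7, 0.7]
grasp_force: 2.5
```

```bash

python3 -m creep '{"translation":[[0,-0.02,0]],"turn":[[0,0,0]],"grip":[0]}' | grep -E "tool_pos|force:"
python3 -m creep '{"translation":[[0,-0.02,0]],"turn":[[0,0,0]],"grip":[0]}' | grep -E "tool_pos|force:"
```

```text
tool_pos: [0.6263, 0.1287, 0.0289]
force: [-1.0, -5.7, 1.1]
grasp_force: 2.8
tool_pos: [0.6266, 0.1298, 0.0289]
force: [-1.5, -8.1, 2.1]
grasp_force: 4.3
```

```bash

python3 -m creep '{"translation":[[0,-0.02,0]],"turn":[[0,0,0]],"grip":[0]}' | grep -E "tool_pos|force:"
python3 -m creep '{"translation":[[0,-0.02,0]],"turn":[[0,0,0]],"grip":[0]}' | grep -E "tool_pos|force:"
```

```text
tool_pos: [0.6265, 0.1298, 0.0289]
force: [-3.2, -9.4, 3.7]
grasp_force: 5.4
tool_pos: [0.6265, 0.1298, 0.0288]
force: [-4.8, -11.9, 5.4]
grasp_force: 6.9
```

Motion has stopped at the buffer. I press a little more and hold.

```bash

python3 -m creep '{"translation":[[0,-0.008,0],[0,0,0],[0,0,0],[0,0,0],[0,0,0]],"turn":[[0,0,0],[0,0,0],[0,0,0],[0,0,0],[0,0,0]],"grip":[0,0,0,0,0]}' | grep -E "tool_pos|force:"
python3 -m creep '{"translation":[[0,0,0],[0,0,0]],"turn":[[0,0,0],[0,0,0]],"grip":[0,0]}' | grep -E "tool_pos|tool_rot|force:"
python3 rk.py
```

```text
tool_pos: [0.6265, 0.1298, 0.0288]
force: [-4.9, -11.5, 4.9]
grasp_force: 6.5
tool_pos: [0.6265, 0.1298, 0.0289]
tool_rot: [179.6, 0.1, -11.5]
force: [-4.6, -11.3, 4.9]
grasp_force: 6.5
top [0.1189 0.0765] [0.0782 0.0414] 1.98 160
side [0.1036 0.054 ] [0.1072 0.1008] -6.75 684
tool 20.15 [0.0428 0.0482] -90.4 [ -4.4 -11.7   5.6]
```

The press held about 12 N along the dock for more than 0.5 s. Now I retreat, lift and look.

```bash

python3 -m creep '{"translation":[[0,0.06,0],[0,0.15,0],[0,0.3,0],[0,0.3,0],[0,0.2,-0.5]],"turn":[[0,0,0],[0,0,0],[0,0,0],[0,0,0],[0,0,0]],"grip":[0,0,0,0,0]}' | grep -E "tool_pos|force:"
python3 -m creep '{"translation":[[0,0.3,-0.5],[0,0.6,-0.5],[0,0.6,0],[0,0,0],[0,0,0]],"turn":[[0,0,0],[0,0,0],[0,0,0],[0,0,0],[0,0,0]],"grip":[0,0,0,0,0]}' | grep -E "tool_pos|force:"
python3 - <<'E'
from rk import *
c=env.read_camera("top");b=(150,130,300,235)
P=cloud(c);D=dock(P);Z=P[...,2];f=c["frame"].astype(int)
q=(Z>.046)&(Z<.068)&(f.min(2)>130)&(D[...,0]>.03)&(D[...,0]<.153)&(D[...,1]>-.02)&(D[...,1]<.12)
r=cv2.minAreaRect(np.float32(P[q][:,:2]));print(dock(r[0]),r[1],r[2]-78.87,q.sum())
cv2.imwrite("pics/t4.png",cv2.resize(c["frame"][b[1]:b[3],b[0]:b[2],::-1],None,fx=5,fy=5,interpolation=cv2.INTER_CUBIC))
E
```

```text
tool_pos: [0.6086, 0.0545, 0.0661]
force: [0.7, 0.0, -0.6]
grasp_force: 0.0
tool_pos: [0.5881, -0.0611, 0.1489]
force: [-0.1, 1.3, -0.1]
grasp_force: 0.0
[0.1021469  0.04841939] (0.1009274423122406, 0.09747143089771271) -0.29597961425781705 695
```

View pics/t4.png

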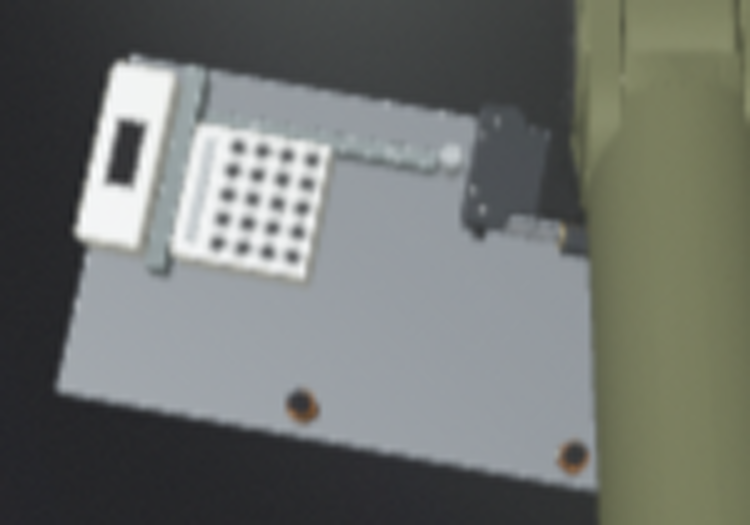

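The rack sits at px (252,205) against the buffer, strip toward the stop, and the vials at (302,405) and (573,456) are in place. The fence gap is uncertain to about 2 mm, so I'll give it a gentle nudge toward the fence.

```bash

python3 -m creep '{"translation":[[-0.195,-0.63,0],[-0.195,-0.64,0],[-0.195,-0.64,0],[-0.195,-0.64,0],[-0.195,-0.64,0]],"turn":[[0,0,0],[0,0,0],[0,0,0],[0,0,0],[0,0,0]],"grip":[0,0,0,0,0]}' | grep -E "tool_pos|force:"
python3 -m creep '{"translation":[[0,0,0],[0,0,0],[0,0,0]],"turn":[[0,0,0],[0,0,0],[0,0,0]],"grip":[0,0,0]}' | grep -E "tool_pos|force:"
python3 -c "
from rk import *
print(tool())"
```

```text
tool_pos: [0.5605, 0.2071, 0.1488]
force: [0.2, 0.6, -0.2]
grasp_force: 0.0
tool_pos: [0.5619, 0.2018, 0.1486]
force: [0.2, -0.3, -0.8]
grasp_force: 0.0
(22.45, array([0.1009, 0.1255]), np.float64(-90.3), array([ 0.2, -0.3, -0.8]))
```

```bash

python3 -m creep '{"translation":[[-0.03,0,0.5],[0,0,0.5],[0,0,0.35],[0,0,0.12],[0,0,0]],"turn":[[0,0,0],[0,0,0],[0,0,0],[0,0,0],[0,0,0]],"grip":[0,0,0,0,0]}' | grep -E "tool_pos|force:"
python3 -m creep '{"translation":[[0.03,0,0],[0.03,0,0],[0.03,0,0],[0.03,0,0],[0.02,0,0]],"turn":[[0,0,0],[0,0,0],[0,0,0],[0,0,0],[0,0,0]],"grip":[0,0,0,0,0]}' | grep -E "tool_pos|force:"
python3 -m creep '{"translation":[[0.02,0,0],[0.02,0,0],[0.02,0,0]],"turn":[[0,0,0],[0,0,0],[0,0,0]],"grip":[0,0,0]}' | grep -E "tool_pos|force:"
python3 -c "
from rk import *
print(tool())"
```

```text
tool_pos: [0.5595, 0.2027, 0.0313]
force: [0.3, 0.4, 0.9]
grasp_force: 0.0
tool_pos: [0.5705, 0.2011, 0.0314]
force: [0.2, 0.3, -0.5]
grasp_force: 0.0
tool_pos: [0.575, 0.2003, 0.0313]
force: [-0.1, -0.2, -0.1]
grasp_force: 0.0
(24.075, array([0.102 , 0.1123]), np.float64(-90.2), array([-0.1, -0.2, -0.1]))
```

```bash

python3 -m creep '{"translation":[[0.02,0,0],[0.02,0,0]],"turn":[[0,0,0],[0,0,0]],"grip":[0,0]}' | grep -E "tool_pos|force:"
python3 -m creep '{"translation":[[0.015,0,0]],"turn":[[0,0,0]],"grip":[0]}' | grep -E "tool_pos|force:"
python3 -m creep '{"translation":[[0.015,0,0]],"turn":[[0,0,0]],"grip":[0]}' | grep -E "tool_pos|force:"
python3 -c "
from rk import *
print(tool())"
```

```text
tool_pos: [0.5782, 0.1997, 0.0313]
force: [0.5, 0.4, -0.0]
grasp_force: 0.0
tool_pos: [0.5784, 0.1996, 0.0312]
force: [-4.2, 0.3, 3.1]
grasp_force: 2.0
tool_pos: [0.5784, 0.1996, 0.0312]
force: [-8.3, 0.3, 5.6]
grasp_force: 3.7
(24.575, array([0.102 , 0.1088]), np.float64(-90.2), array([-8.3,  0.3,  5.6]))
```

```bash

python3 -m creep '{"translation":[[0.015,0,0]],"turn":[[0,0,0]],"grip":[0]}' | grep -E "tool_pos|force:"
python3 -m creep '{"translation":[[0.01,0,0]],"turn":[[0,0,0]],"grip":[0]}' | grep -E "tool_pos|force:"
python3 -c "
from rk import *
print(tool())"
```

```text
tool_pos: [0.5784, 0.1996, 0.0311]
force: [-10.6, -0.0, 8.0]
grasp_force: 5.1
tool_pos: [0.5784, 0.1996, 0.0311]
force: [-11.9, -0.6, 8.4]
grasp_force: 5.8
(24.825, array([0.102 , 0.1089]), np.float64(-90.1), array([-11.9,  -0.6,   8.4]))
```

The rack did not move at 12 N, but the tool is also pressing down with 8 N. I relieve that to rule out friction holding the rack off the fence.

```bash

python3 -m creep '{"translation":[[0,0,-0.015],[0,0,0]],"turn":[[0,0,0],[0,0,0]],"grip":[0,0]}' | grep -E "tool_pos|tool_rot|force:"
python3 -m creep '{"translation":[[0,0,-0.01],[0,0,0]],"turn":[[0,0,0],[0,0,0]],"grip":[0,0]}' | grep -E "tool_pos|force:"
python3 -c "
from rk import *
print(tool())"
```

```text
tool_pos: [0.5812, 0.1988, 0.0317]
tool_rot: [179.9, 0.1, -11.3]
force: [-3.7, -1.1, -1.4]
grasp_force: 1.5
tool_pos: [0.5815, 0.1987, 0.0327]
force: [-4.5, -0.4, -3.4]
grasp_force: 2.2
(25.325, array([0.1017, 0.1056]), np.float64(-90.2), array([-4.5, -0.4, -3.4]))
```

The rack moved 3.3 mm, so it had been jammed off the fence by the downward force. I continue pushing with vertical force near zero.

```bash

python3 -m creep '{"translation":[[0.01,0,0.005],[0.01,0,0]],"turn":[[0,0,0],[0,0,0]],"grip":[0,0]}' | grep -E "tool_pos|force:"
python3 -m creep '{"translation":[[0.015,0,0],[0,0,0]],"turn":[[0,0,0],[0,0,0]],"grip":[0,0]}' | grep -E "tool_pos|force:"
python3 -c "
from rk import *
print(tool())"
```

```text
tool_pos: [0.5815, 0.1987, 0.0321]
force: [-10.2, 1.0, -1.1]
grasp_force: 4.5
tool_pos: [0.5814, 0.1987, 0.0319]
force: [-10.0, 0.4, -0.9]
grasp_force: 5.3
(25.825, array([0.1017, 0.1057]), np.float64(-90.2), array([-10. ,   0.4,  -0.9]))
```

The rack is now flush with the fence: no motion at 10 N with vertical force near zero. I go round behind it and re-press on the buffer, also with the vertical force relieved.

```bash

python3 -m creep '{"translation":[[-0.06,0,0],[-0.2,0,0],[0,0,-0.5],[0,0,-0.4],[0,0.3,0]],"turn":[[0,0,0],[0,0,0],[0,0,0],[0,0,0],[0,0,0]],"grip":[0,0,0,0,0]}' | grep -E "tool_pos|force:"
python3 -m creep '{"translation":[[0.3,0.4,0],[0.3,0.4,0],[0.38,0,0],[0,0,0],[0,0,0]],"turn":[[0,0,0],[0,0,0],[0,0,0],[0,0,0],[0,0,0]],"grip":[0,0,0,0,0]}' | grep -E "tool_pos|force:"
python3 - <<'E'
from rk import *
print(tool(),env.get_obs()["tool_pos"][2])
c=env.read_camera("top");P=cloud(c);D=dock(P);Z=P[...,2];f=c["frame"].astype(int)
q=(Z>.046)&(Z<.068)&(f.min(2)>130)&(D[...,0]>.03)&(D[...,0]<.153)&(D[...,1]>-.02)&(D[...,1]<.12)
r=cv2.minAreaRect(np.float32(P[q][:,:2]));print(dock(r[0]),r[1],r[2]-78.87,q.sum())
E
```

```text
tool_pos: [0.5627, 0.1821, 0.1095]
force: [-0.0, -1.0, -0.1]
grasp_force: 0.0
tool_pos: [0.624, 0.1015, 0.1054]
force: [0.4, -0.0, -0.2]
grasp_force: 0.0
(27.075, array([0.0145, 0.0452]), np.float64(-90.2), array([ 0.4, -0. , -0.2])) 0.10536345025257744
[0.101547   0.04706941] (0.09968934953212738, 0.09304898232221603) 0.3042782592773392 332
```

```bash

python3 -m creep '{"translation":[[-0.03,0,0.5],[0,0,0.4],[0,0,0.03],[0,-0.1,0],[0,-0.1,0]],"turn":[[0,0,0],[0,0,0],[0,0,0],[0,0,0],[0,0,0]],"grip":[0,0,0,0,0]}' | grep -E "tool_pos|force:"
python3 -m creep '{"translation":[[0,-0.06,0],[0,-0.03,0],[0,-0.02,0]],"turn":[[0,0,0],[0,0,0],[0,0,0]],"grip":[0,0,0]}' | grep -E "tool_pos|force:"
python3 -c "
from rk import *
print(tool())"
```

```text
tool_pos: [0.6265, 0.1182, 0.0326]
force: [-0.3, -0.8, 0.8]
grasp_force: 0.0
tool_pos: [0.6269, 0.1255, 0.0307]
force: [0.0, 0.5, -0.2]
grasp_force: 0.0
(28.125, array([0.0386, 0.0469]), np.float64(-90.2), array([ 0. ,  0.5, -0.2]))
```

```bash

python3 -m creep '{"translation":[[0,-0.02,0],[0,-0.02,0]],"turn":[[0,0,0],[0,0,0]],"grip":[0,0]}' | grep -E "tool_pos|force:"
python3 -m creep '{"translation":[[0,-0.015,0]],"turn":[[0,0,0]],"grip":[0]}' | grep -E "tool_pos|force:"
python3 -m creep '{"translation":[[0,-0.015,-0.006]],"turn":[[0,0,0]],"grip":[0]}' | grep -E "tool_pos|force:"

```

```text
tool_pos: [0.6275, 0.1283, 0.0305]
force: [0.0, -0.1, 0.1]
grasp_force: 0.0
tool_pos: [0.6276, 0.1293, 0.0304]
force: [0.6, -2.0, 0.3]
grasp_force: 0.9
tool_pos: [0.6276, 0.1294, 0.0306]
force: [-0.7, -3.7, -1.3]
grasp_force: 1.6
```

```bash

python3 -m creep '{"translation":[[0,-0.015,0]],"turn":[[0,0,0]],"grip":[0]}' | grep -E "tool_pos|force:"
python3 -m creep '{"translation":[[0,-0.015,-0.004],[0,0,0]],"turn":[[0,0,0],[0,0,0]],"grip":[0,0]}' | grep -E "tool_pos|force:"

```

```text
tool_pos: [0.6277, 0.1298, 0.0305]
force: [-2.0, -6.3, -0.7]
grasp_force: 3.1
tool_pos: [0.6277, 0.1298, 0.0305]
force: [-1.6, -6.8, -0.2]
grasp_force: 3.2
```

```bash

python3 -m creep '{"translation":[[0,-0.015,-0.01],[0,0,0]],"turn":[[0,0,0],[0,0,0]],"grip":[0,0]}' | grep -E "tool_pos|force:"

```

```text
tool_pos: [0.6277, 0.13, 0.031]
force: [-1.4, -8.4, -2.2]
grasp_force: 3.9
```

```bash

python3 -m creep '{"translation":[[0,-0.02,0],[0,0,0]],"turn":[[0,0,0],[0,0,0]],"grip":[0,0]}' | grep -E "tool_pos|force:"
python3 -m creep '{"translation":[[0,-0.015,-0.006],[0,0,0],[0,0,0],[0,0,0],[0,0,0]],"turn":[[0,0,0],[0,0,0],[0,0,0],[0,0,0],[0,0,0]],"grip":[0,0,0,0,0]}' | grep -E "tool_pos|force:"

```

```text
tool_pos: [0.6277, 0.1299, 0.0308]
force: [-2.8, -10.0, -0.5]
grasp_force: 5.2
tool_pos: [0.6277, 0.13, 0.0311]
force: [-2.2, -12.5, -0.3]
grasp_force: 5.9
```

It is firmly on the buffer at 12.7 N with no vertical load. I retreat and do a final check.

```bash

python3 -m creep '{"translation":[[0,0.04,0],[0,0.12,0],[0,0.3,0],[0,0.3,0],[0,0.2,-0.5]],"turn":[[0,0,0],[0,0,0],[0,0,0],[0,0,0],[0,0,0]],"grip":[0,0,0,0,0]}' | grep -E "tool_pos|force:"
python3 -m creep '{"translation":[[0,0.3,-0.5],[0,0.6,-0.5],[0,0.6,0],[0,0,0],[0,0,0]],"turn":[[0,0,0],[0,0,0],[0,0,0],[0,0,0],[0,0,0]],"grip":[0,0,0,0,0]}' | grep -E "tool_pos|force:"
python3 - <<'E'
from rk import *
c=env.read_camera("top");b=(150,130,300,235)
P=cloud(c);D=dock(P);Z=P[...,2];f=c["frame"].astype(int)
q=(Z>.046)&(Z<.068)&(f.min(2)>130)&(D[...,0]>.03)&(D[...,0]<.153)&(D[...,1]>-.02)&(D[...,1]<.12)
r=cv2.minAreaRect(np.float32(P[q][:,:2]));print(dock(r[0]),r[1],r[2]-78.87,q.sum())
cv2.imwrite("pics/t5.png",cv2.resize(c["frame"][b[1]:b[3],b[0]:b[2],::-1],None,fx=5,fy=5,interpolation=cv2.INTER_CUBIC))
E
```

```text
tool_pos: [0.6115, 0.0611, 0.0702]
force: [-0.8, -0.5, 1.4]
grasp_force: 0.0
tool_pos: [0.5908, -0.0544, 0.1529]
force: [0.0, 0.2, 0.3]
grasp_force: 0.0
[0.09982706 0.04564184] (0.09609334170818329, 0.09666463732719421) -0.05864440917969205 682
```

View pics/t5.png

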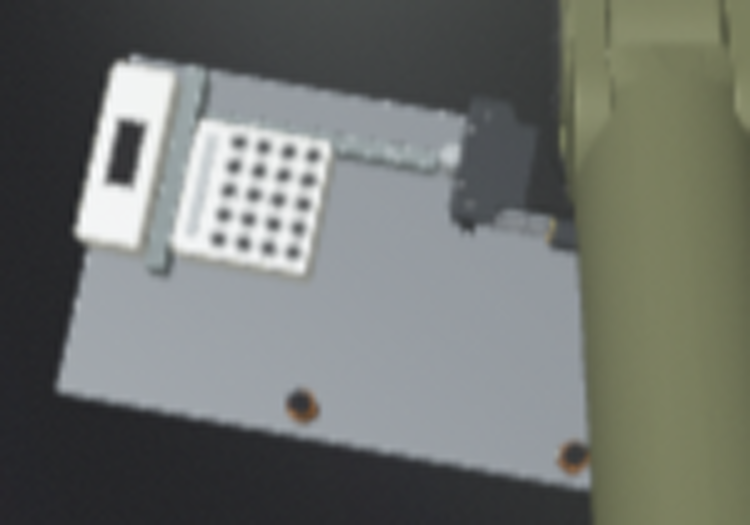

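The rack at px (253,200) is square and tight to buffer and fence. The top camera reads y 45.6 mm, or 48.2 mm in that camera's own dock frame, and the angle error is 0.06°. The vials have not moved. Handing in.

```bash
python3 -c "
from cell import env
print(env.sign_off())"
```

```text
the job is handed in; nothing more can be done
None
```

I swung the rack round the post, slid it along the fence, pressed it against the buffer with about 12 N for over half a second, and handed the job in; no verdict was returned, and I could not see the plunger to confirm it is in.

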